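# Load the drum into the sample roaster

### The job

Load the sample roaster: lift its hood by the bar handle until it stands about upright, let go for a couple of seconds and see that its stiff hinge holds it there. Then pick the slotted steel drum out of its red cradle without letting it roll away or fall, and lay it down gently on the four rollers in the roaster, its brass toothed ring at the motor end and over the small brass pinion. Leave the hood standing up and the other things on the bench where they are.

Things in the scene. Friction and masses are not known exactly. Their poses are not given: they have to be found in the camera images.
- roaster: Black bench sample roaster, 190 deep x 290 wide, fixed. Origin: centre of underside; x to its back (hinge side), y to its motor end, z up. Open chamber 144 (x) by 191 mm (y) inside, rim 120 mm up, floor 65. Grey motor housing at y 103 to 165 mm, 133 high; steel chaff cup at y = -140, 125 high; aluminium control panel on the front
- seat (a point): Where the drum's centre belongs: drum resting on all four rollers, toothed ring over the middle of the pinion. Fixed in the roaster at x = 0, y = 0, 116 mm above its underside; axes as the roaster's. Below it, two 8 mm shafts along y at x = -24 and 24 mm, 85 mm above the bench, each with two rollers 20 mm in diameter, 14 wide, at y = -42 and 42 mm
- hood (a joint): Angle (rad) of the roaster's hood: 0 shut, 1.57 upright (front edge straight above the hinge), stop at 1.95. Stiff friction hinge: the hood stays at whatever angle it is left; raising it takes about 6 N at the handle. It starts shut or up to 0.2 ajar
- hood_hinge (a point): Middle of the hood's hinge line at the chamber's rear rim (roaster frame x = 75, y = 0, z = 121.5 mm). The hinge runs along the roaster's y; opening carries the hood's front edge (150 mm from the hinge) up, then back. The point turns with the hood
- hood_handle (a point): Middle of the dark wooden bar handle across the hood's front: 12 mm thick, 128 long along the roaster's y, on posts at 52 mm either side; gap of 34 mm between bar and hood. Hood shut: 192 mm in front of the hinge line, 28 mm above it, 149.5 mm above the bench; the hood's top is 36 mm higher. Turns with the hood
- cradle: Red loading cradle, base 110 x 140 x 8 mm, fixed to the bench, with two shallow rubber-faced V saddles (12 mm wide, at y = -42 and 42 mm, reaching 31 mm either side in x, tips 54 mm above the bench) in which the drum lies along y. Origin: centre of the underside
- drum_center (a point): Centre of the drum, on its axis, half-way up. Round slotted steel drum, closed ends, 58 mm in diameter, 150 long, 0.3 to 0.54 kg; its y axis runs along it towards the toothed ring. In the cradle the axis lies level, 70 mm above the bench; pushed sideways it rolls out. Its middle 70 mm is clear of the saddles
- drum_gear (a point): Centre of the drum's brass toothed ring (70 mm in diameter, 12 mm wide), on the drum's axis, 68 mm from the drum's centre
- pinion (a point): Middle of the brass pinion, 20 mm in diameter and 24 wide along y, that sticks out of the chamber's motor-end wall: roaster frame x = 0, y = 68, z = 71 mm. The drum's ring runs just above it
- bowl: Bystander, not to be moved: white china cupping bowl, 100 mm across, 62 high. Origin: centre of its underside.
- cup: Bystander, not to be moved: steel sample cup, 76 mm across, 70 high. Origin: centre of its underside.
- jar: Bystander, not to be moved: amber glass jar with black cap, 76 mm across, 110 high. Origin: centre of its underside.
- tin: Bystander, not to be moved: dark tin with a paper band, 80 mm across, 120 high. Origin: centre of its underside.
- brush: Bystander, not to be moved: wooden hand brush lying on the bench, 190 mm long. Origin: centre of its underside.
- screwdriver: Bystander, not to be moved: orange screwdriver lying on the bench, 200 mm long. Origin: centre of its underside.
- trier: Bystander, not to be moved: sampling scoop (steel trough, dark wooden handle) lying on the bench, 200 mm long, 24 high. Origin: centre of its underside.
Not all that is in view belongs to the job. What is shaped like the part that bears drum_center but green is not meant.

How it is judged:
On the way, in this order (a step that is already met when the one before it is completed fails the run):
1. the hood stands about upright by itself, at rest, with the fingers off everything (value of joint hood between 1.27 and 1.87 rad and velocity of joint hood between -0.05 and 0.05 rad/s and contact force between the fingers and anything else below 0.2 N and contact force between the arm and roaster below 0.2 N), for 1 s.
2. the drum is lifted out of the cradle while the hood stands (value of joint hood between 1.27 and 1.87 rad and distance of drum_center from where it was at the start of the episode above 0.04 m and contact force between cradle and anything else below 0.1 N), for 0.1 s.
At the end, for the whole second after the job is handed in: The hood stands by itself within about 17 degrees of upright (1.27 to 1.87 rad), still. The drum lies still on all four rollers, toothed ring at the motor end, its centre within 12 mm of the seat along the rollers, 7 mm across and 5 mm in height, in line with the rollers to 0.06 rad (value of joint hood between 1.27 and 1.87 rad and velocity of joint hood between -0.05 and 0.05 rad/s and x of drum_center in the frame of seat between -0.007 and 0.007 m and y of drum_center in the frame of seat between -0.012 and 0.012 m and z of drum_center in the frame of seat between -0.005 and 0.005 m and y of drum_gear in the frame of seat above 0.05 m and angle between the y axis of drum_center and the y axis of seat, either way round below 0.06 rad and linear speed of drum below 0.02 m/s and angular speed of drum below 0.3 rad/s); the robot touches nothing.
It fails at once if the drum falls or rolls freely (faster than 0.5 m/s while not held: a drop of more than about 13 mm) (contact force between the fingers and drum below 0.1 N and linear speed of drum above 0.5 m/s).
It fails at once if the drum comes down on the bench (its centre lower than 45 mm) (height (world z) of drum_center below 0.045 m).
It fails at once if the drum is banged or pressed into the roaster with more than 60 N (contact force between drum and roaster above 60 N).
It fails at once if a bystander is moved more than 30 mm (distance of any of bowl, cup, jar, tin, brush, screwdriver, trier from where it was at the start of the episode above 0.03 m).
It also fails if it takes over 67 s, if anything falls off the work surface, if the arm or the gripper's body presses on something with over 40 N, if the wrist force passes 120 N, or if a joint passes its speed limit or range.

### The arm

A 7-joint arm with a two-finger parallel gripper is mounted at the origin on the work surface. World frame = base frame: x ahead of the robot, y to its left, z up, the work surface at z = 0. Lengths are in m, angles in rad, forces in N, time in s.
With the tool pointing down it reaches from about 0.35 to 0.9 m from the base axis. Payload 8.1 kg.
Tool frame: the origin (TCP) lies at the very end of the fingers, on their centre line; the grasp point (between the pads) lies 19 mm behind it; x points along the fingers, z is the direction in which the jaws open and shut, and the axes are right-handed (so a half turn about x gives the same grasp; the last joint's range is limited). The gripper opens to 85 mm and grips with 20 to 120 N. Pads are 22 mm wide; open, the fingers measure 114 mm over their backs; the gripper's body (76 mm by 85 mm) begins 54 mm behind the grasp point. The pads swing forward as they close: fully open they stand 13 mm farther back than shut.
Start: joints at [1.184, 0.434, 0.025, 1.573, -0.012, 1.134, -0.075], TCP at [0.175, -0.6, 0.231] pointing down, gripper open.
Joint ranges: [-2.62, 2.62], [-0.44, 2.09], [-1.27, 1.32], [0.08, 2.57], [-1.32, 4.46], [0.12, 2], [-2.74, 2.74]. Speed limits (rad/s): [2.22, 2.22, 3.01, 3.01, 3.14, 3.14, 3.14].

### API

Orientations are given as a rotation vector (axis times angle).
In Python, from workcell import observe, get_image, close_job gives the robot as it stands.
- The arm moves only by the tool servo_tool, never from a script. Its argument "increments" is one flat list of numbers, 5 for each row, row after row: the shift along the tool's x, y, z in cm, then the turn about the tool's x in degrees, then the opening, from 0 (shut) to 1 (fully open). In form: [dx, dy, dz, twist, claw, dx, dy, dz, twist, claw, ...]. A call has 1 to 20 rows; each row is the pose to reach, as a shift and turn from the pose commanded when the call began, along the tool's axes at that moment; what a row does not reach only later rows make up. A row lasts 1/12 s, in which the tool goes at most 41.7 mm and 7.16 degrees, less where a joint would pass 70% of its speed; a pose out of reach is approached as far as the arm can. A call with a gripper value outside its range is refused whole. The fingers move at their own pace and stop on an object; "newtons" is the grip in N (left out, the last holds). Time passes only in rows, so rows that repeat a pose let the fingers close. It gives the time, the measured TCP pose, the force and the opening at its end, in the units of the state.
- observe(): the state, without advancing time (a new reading comes with each control period).
- get_image(name): name is "scene" or "top"; returns a dict with "img" (420x560x3 uint8, red, green, blue), "range_z" (420x560 float32, m along the optical axis (not along the pixel's ray), 0 where there is no reading), "fx", "fy", "cx", "cy" (pixels), "R" (3x3) and "t" (3): a world point X has camera coordinates R X + t. Camera axes: x right, y down, z forward; pixel columns grow to the right and rows downward; lengths in m; the calibration is good to about 2 mm. A picture is of the moment at which its call begins.
- close_job(): hands the job in, once; it reports no verdict.
The state is a dict: "time_s": time; "qpos": joint angles; "joint_vel": joint speeds; "joint_torque": joint torques, N m; "ee_pos": TCP position; "orientation": TCP orientation; "force": force on the tool from outside, world axes, zero at the start; "moment": the same for the moment, N m; "grip_width": finger opening in m.
Only numpy, scipy, OpenCV 4.12 (cv2) and the standard library are available. Lean on these libraries where they do the work, as an engineer would, in place of code of your own. Each camera call takes 0.05 s, during which the arm holds its last target.

## Working session

There is one attempt and no reset: what is moved stays moved. The work goes in short steps, Python scripts to look and compute and a tool call to move; the robot and the scene stay as the last step left them, time stands still between calls to the robot, and variables do not carry over. Pictures are saved under pics/ and viewed, and the job is handed in when it is done.

Besides the shell and the picture viewer there is one more tool, called after ">>>" as name(argument=value, ...), one argument or row to a line, values as JSON. servo_tool: Moves the arm, as the interface text tells. Its arguments: {"type":"object","properties":{"increments":{"type":"array","items":{"type":"number"}},"newtons":{"type":"number"}},"required":["increments"]}

```bash
ls; mkdir -p pics; python3 - <<'E'
from workcell import observe,get_image
import cv2,pickle
o=observe();print(o)
for n in("scene","top"):
    d=get_image(n);cv2.imwrite(f"pics/{n}0.png",d["img"][:,:,::-1]);pickle.dump(d,open(f"{n}0.pkl","wb"))
    print(n,d["fx"],d["fy"],d["cx"],d["cy"],d["R"],d["t"],-d["R"].T@d["t"])
E
```

```text
pics
{'time_s': 0.0, 'qpos': array([ 1.18434426,  0.43520639,  0.02498075,  1.57409608, -0.01161903,
        1.13402603, -0.07509799]), 'joint_vel': array([ 0.00112449, -0.00214228,  0.00102152,  0.00093129,  0.00010537,
       -0.00012164, -0.00051706]), 'joint_torque': array([-5.27464108e-04, -6.70465279e+01,  1.02460753e+00, -3.16216564e+01,
        1.55048602e-02,  1.21773800e-02,  1.74173618e-05]), 'ee_pos': array([ 0.17483709, -0.59951123,  0.23053677]), 'orientation': array([ 0.99856241,  1.33156187, -0.99715325]), 'force': array([-0.241513  ,  0.79152614,  0.92612559]), 'moment': array([-0.02805963,  0.03159954,  0.0363668 ]), 'grip_width': 0.08556703210336247}
scene 528.5096994602433 528.5096994602433 278.71429294396586 207.92505634423287 [[-0.36266421  0.93179497  0.01525765]
 [ 0.78177828  0.31310605 -0.53924699]
 [-0.5072449  -0.18363749 -0.84200943]] [ 0.19171024 -0.3280281   1.75102568] [1.21417054 0.2456269  1.29456693]
top 435.377030486837 435.377030486837 276.73821992110373 210.90481571822102 [[-2.40068693e-02 -9.99711690e-01  4.54105722e-04]
 [-9.74705038e-01  2.33053985e-02 -2.22276735e-01]
 [ 2.22202067e-01 -5.77878766e-03 -9.74983511e-01]] [-0.00969883  0.50839746  1.26623819] [ 0.21394398 -0.01422712  1.34757069]
```

View pics/scene0.png

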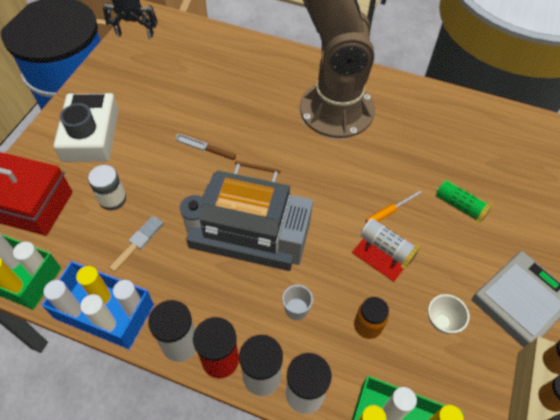

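View pics/top0.png

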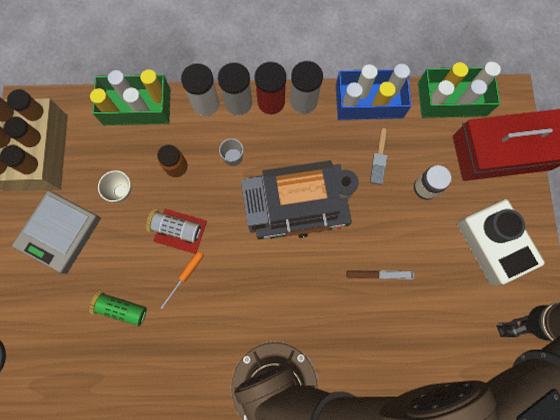

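```bash
cat > h.py <<'E'
import numpy as np,cv2,pickle
def cloud(d):
    z=d["range_z"];v,u=np.mgrid[:z.shape[0],:z.shape[1]]
    c=np.stack([(u-d["cx"])/d["fx"]*z,(v-d["cy"])/d["fy"]*z,z],-1)
    return (c-d["t"])@d["R"]
def load(n):return pickle.load(open(n,"rb"))
def proj(d,X):
    c=np.asarray(X)@d["R"].T+d["t"];return np.stack([c[...,0]/c[...,2]*d["fx"]+d["cx"],c[...,1]/c[...,2]*d["fy"]+d["cy"]],-1)
E
python3 - <<'E'
from h import *
s=load("scene0.pkl");t=load("top0.pkl")
a=cv2.resize(s["img"][140:280,160:460],None,fx=2.6,fy=2.6,interpolation=2)[:,:,::-1]
b=cv2.resize(t["img"][140:280,130:380],None,fx=3.1,fy=3.1,interpolation=2)[:,:,::-1]
cv2.imwrite("pics/sc.png",a);cv2.imwrite("pics/tc.png",b)
P=cloud(t);print((t["range_z"]==0).mean())
for uv in[(303,235),(290,222),(200,300),(175,228),(265,200),(345,182),(300,188),(120,310)]:print(uv,P[uv[1],uv[0]].round(3))
E
```

```text
0.0038180272108843537
(303, 235) [ 0.433 -0.099  0.053]
(290, 222) [ 0.461 -0.059  0.117]
(200, 300) [0.25  0.217 0.001]
(175, 228) [0.454 0.276 0.101]
(265, 200) [0.542 0.013 0.063]
(345, 182) [ 0.574 -0.223  0.127]
(300, 188) [ 0.541 -0.087  0.191]
(120, 310) [0.225 0.438 0.057]
```

View pics/sc.png

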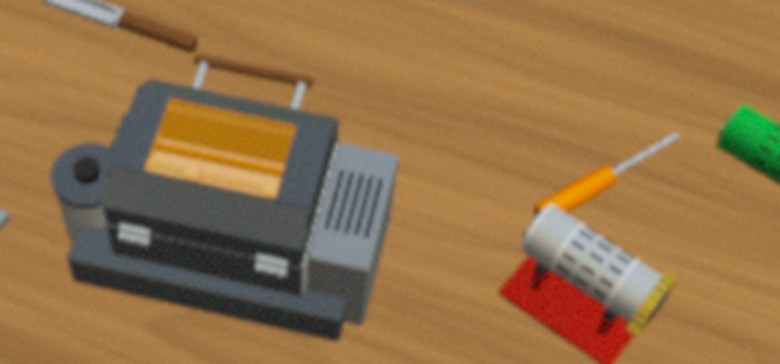

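View pics/tc.png

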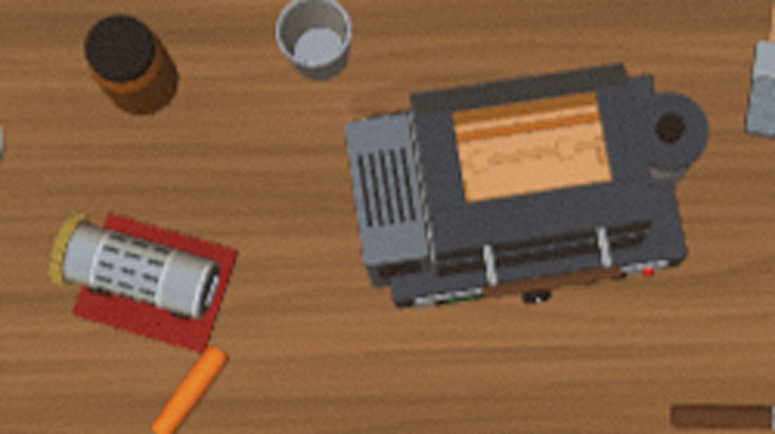

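```bash
python3 - <<'E'
from h import *
for n in("scene0.pkl","top0.pkl"):
    d=load(n);P=cloud(d);hsv=cv2.cvtColor(d["img"],cv2.COLOR_RGB2HSV);print(n)
    x,y,z=P[...,0],P[...,1],P[...,2]
    m=(x>.4)&(x<.72)&(y>-.3)&(y<.12)
    def rect(mm,name):
        mm=mm.astype(np.uint8);nn,l,st,c=cv2.connectedComponentsWithStats(mm);k=1+st[1:,4].argmax();q=P[l==k]
        r=cv2.minAreaRect(q[:,:2].astype(np.float32)*1000);print(name,len(q),"c",np.round(r[0]),"sz",np.round(r[1]),"ang",round(r[2],1),"z",np.median(q[:,2]).round(4));return q
    rect(m&(abs(z-.133)<.007)&(y>-.06),"motor top")
    q=rect(m&(abs(z-.125)<.008)&(y<-.17),"chaff")
    print(cv2.minEnclosingCircle(q[:,:2].astype(np.float32)*1000))
    q=rect(m&(z>.16)&(z<.215),"hoodtop")
    A=np.c_[q[:,:2],np.ones(len(q))];print("hood plane",np.linalg.lstsq(A,q[:,2],rcond=None)[0].round(3))
    q=rect(m&(z>.01),"roaster all")
    # bar: wood-like pixels above bench in front
    H,S,V=[hsv[...,i] for i in range(3)]
    mm=(x>.38)&(x<.5)&(y>-.25)&(y<.1)&(z>.11)&(z<.2)&(S>90)&((H<25))
    if mm.sum()>5:
        q=rect(mm,"bar");print(q.mean(0).round(4),q.min(0).round(3),q.max(0).round(3))
    red=(S>150)&((H<8)|(H>172))&(y>.15)&(x>.3)&(x<.6)&(y<.4)
    q=rect(red&(z<.02),"cradle base")
    m2=(x>.35)&(x<.58)&(y>.15)&(y<.45)&(z>.072)
    q=rect(m2,"drum");print(q.mean(0).round(4), q[:,2].max())
E
```

```text
scene0.pkl
motor top 1113 c [526.  42.] sz [143.  66.] ang 7.3 z 0.132
chaff 77 c [ 581. -226.] sz [27. 24.] ang 55.2 z 0.1239
((581.9607543945312, -225.99378967285156), 14.500099182128906)
hoodtop 4172 c [522. -92.] sz [202. 201.] ang 7.4 z 0.1852
hood plane [-0.017 -0.004  0.19 ]
roaster all 9734 c [532. -98.] sz [220. 344.] ang 7.8 z 0.1353
bar 191 c [ 430. -104.] sz [ 14. 127.] ang 7.8 z 0.1624
[ 0.4302 -0.1037  0.1622] [ 0.417 -0.167  0.152] [ 0.441 -0.041  0.17 ]
cradle base 858 c [491. 277.] sz [138.  61.] ang 71.2 z 0.0068
drum 1166 c [467. 287.] sz [150.  69.] ang 70.9 z 0.0932
[0.4768 0.2882 0.0912] 0.11104177604774598
top0.pkl
motor top 1009 c [525.  41.] sz [142.  65.] ang 7.4 z 0.1333
chaff 69 c [ 582. -227.] sz [25. 30.] ang 52.2 z 0.1247
((579.4315185546875, -228.90184020996094), 17.541540145874023)
hoodtop 3945 c [521. -93.] sz [200. 200.] ang 7.5 z 0.1868
hood plane [0.054 0.005 0.155]
roaster all 7120 c [530. -97.] sz [218. 342.] ang 6.9 z 0.1666
bar 166 c [ 427. -105.] sz [ 11. 122.] ang 7.3 z 0.1643
[ 0.4268 -0.105   0.164 ] [ 0.415 -0.165  0.158] [ 0.438 -0.045  0.169]
cradle base 705 c [464. 283.] sz [141. 110.] ang 72.1 z 0.0081
drum 1034 c [466. 285.] sz [153.  69.] ang 73.6 z 0.0946
[0.4637 0.2866 0.0929] 0.10910817974700708
```

```bash
cat >> h.py <<'E'
from scipy.spatial.transform import Rotation as Ro
yaw=np.radians(7.4);O=np.array([.5435,-.091,0]);RX=np.array([np.cos(yaw),np.sin(yaw),0]);RY=np.array([-RX[1],RX[0],0])
def rw(x,y,z):return O+x*RX+y*RY+np.array([0,0,z])
def inc(o,X,zdir=None):
    R=Ro.from_rotvec(o["orientation"]).as_matrix();d=R.T@(np.asarray(X)-o["ee_pos"])*100
    tw=None
    if zdir is not None:
        c=R.T@zdir;tw=np.degrees(np.arctan2(-c[1],c[2]));tw=(tw+90)%180-90
    return d.round(2),tw
def handle(th):return rw(.075-.192*np.cos(th)+.028*np.sin(th),0,.1215+.192*np.sin(th)+.028*np.cos(th))
E
python3 - <<'E'
from h import *
from workcell import observe
o=observe();print(Ro.from_rotvec(o["orientation"]).as_matrix().round(3))
for th in(0,.045,.8,1.57):print(th,handle(th).round(4))
p=handle(.045);p[2]=.231;print(inc(o,p,RX))
E
```

```text
[[-0.     0.96   0.28 ]
 [ 0.001  0.28  -0.96 ]
 [-1.    -0.    -0.001]]
0 [ 0.4275 -0.1061  0.1495]
0.045 [ 0.4289 -0.1059  0.1581]
0.8 [ 0.5051 -0.096   0.2787]
1.57 [ 0.6455 -0.0778  0.3135]
(array([ 1.000e-02,  3.821e+01, -4.029e+01]), np.float64(-81.14498885336732))
```

>>> servo_tool(
  increments=[0,12,-12.5,-27,0.4,0,25,-26,-54,0.4,0,38.2,-40.3,-81,0.4,0,38.2,-40.3,-81,0.4,0,38.2,-40.3,-81,0.4,0,38.2,-40.3,-81,0.4,0,38.2,-40.3,-81,0.4,0,38.2,-40.3,-81,0.4,0,38.2,-40.3,-81,0.4,0,38.2,-40.3,-81,0.4,0,38.2,-40.3,-81,0.4,0,38.2,-40.3,-81,0.4,0,38.2,-40.3,-81,0.4,0,38.2,-40.3,-81,0.4,0,38.2,-40.3,-81,0.4,0,38.2,-40.3,-81,0.4,0,38.2,-40.3,-81,0.4,0,38.2,-40.3,-81,0.4],
  newtons=30,
)

```text
time_s: 1.6
ee_pos: [0.4282, -0.1076, 0.2311]
orientation: [-0.098, 1.569, 0.097]
force: [-0.5, -0.0, 0.1]
grip_width: 0.0342
```

```bash
python3 - <<'E'
from h import *
from workcell import observe,get_image
o=observe();print(o["qpos"].round(2),o["ee_pos"],Ro.from_rotvec(o["orientation"]).as_matrix().round(3))
for n in("scene","top"):
    d=get_image(n);cv2.imwrite(f"pics/{n}1.png",cv2.resize(d["img"][100:260,160:360],None,fx=3,fy=3)[:,:,::-1]);pickle.dump(d,open(f"{n}1.pkl","wb"))
p=handle(.045);p[2]=.139;print(inc(o,p,RX))
E
```

```text
[ 0.6   0.19 -0.55  1.96  0.11  1.03  0.13] [ 0.42821155 -0.10763591  0.23107399] [[-0.001 -0.124  0.992]
 [-0.     0.992  0.124]
 [-1.    -0.    -0.001]]
(array([9.21, 0.17, 0.1 ]), np.float64(-0.2811288015275437))
```

View pics/scene1.png

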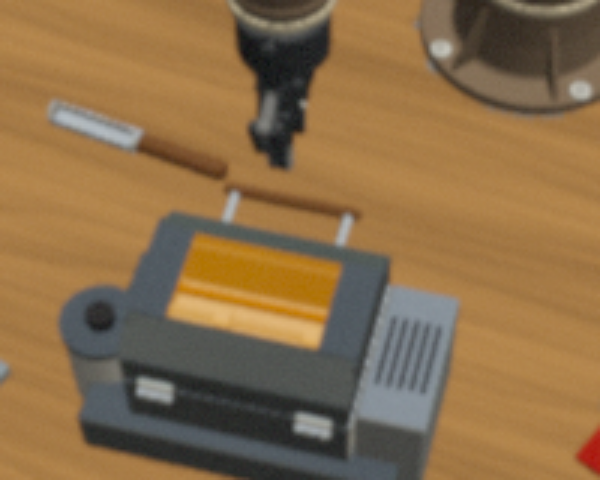

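The gripper is above the bar (bar at about 230–355, 190–215 in the crop), jaws across it. Next I descend.

>>> servo_tool(
  increments=[3,0.1,0.1,0,0.4,5,0.1,0.1,0,0.4,7,0.1,0.1,0,0.4,8.2,0.1,0.1,0,0.4,9,0.1,0.1,0,0.4,9.2,0.1,0.1,0,0.4,9.2,0.1,0.1,0,0.4],
)

```text
time_s: 2.28
ee_pos: [0.4296, -0.1054, 0.1392]
orientation: [-0.099, 1.569, 0.099]
force: [0.1, -0.1, 0.7]
grip_width: 0.0338
```

>>> servo_tool(
  increments=[0,0,0,0,0,0,0,0,0,0,0,0,0,0,0,0,0,0,0,0,0,0,0,0,0,0,0,0,0,0],
  newtons=30,
)

```text
time_s: 2.78
ee_pos: [0.4291, -0.1054, 0.1395]
orientation: [-0.1, 1.57, 0.099]
force: [-6.1, -1.2, 3.2]
grip_width: 0.0109
```

```bash
python3 - <<'E'
from h import *
from workcell import observe
o=observe();print(o["ee_pos"],o["grip_width"],o["force"])
p0=o["ee_pos"]
# arc increments, th from .045
for th in np.arange(.045,1.66,.1):
    dw=handle(th)-handle(.045)
    R=Ro.from_rotvec(o["orientation"]).as_matrix();print(round(th,3),(R.T@dw*100).round(1))
E
```

```text
[ 0.42905055 -0.10543547  0.13945322] 0.01086909604236367 [-6.07249499 -1.22635715  3.18062058]
0.045 [0. 0. 0.]
0.145 [-1.9  0.   0.5]
0.245 [-3.7  0.   1.1]
0.345 [-5.5  0.   1.9]
0.445 [-7.1  0.   2.9]
0.545 [-8.7  0.   4.1]
0.645 [-10.1   0.    5.4]
0.745 [-11.4   0.    6.8]
0.845 [-12.6   0.    8.4]
0.945 [-13.6   0.   10.1]
1.045 [-14.4   0.   11.8]
1.145 [-15.    0.   13.7]
1.245 [-15.4   0.   15.5]
1.345 [-15.7   0.   17.5]
1.445 [-15.8   0.   19.4]
1.545 [-15.6   0.1  21.3]
1.645 [-15.3   0.1  23.3]
```

>>> servo_tool(
  increments=[-1,0,0.2,0,0,-1.9,0,0.5,0,0,-2.8,0,0.8,0,0,-3.7,0,1.1,0,0,-4.6,0,1.5,0,0,-5.5,0,1.9,0,0,-5.5,0,1.9,0,0,-5.5,0,1.9,0,0],
  newtons=40,
)

```text
time_s: 3.45
ee_pos: [0.4482, -0.1029, 0.1953]
orientation: [-0.1, 1.569, 0.099]
force: [-8.6, -1.1, 5.2]
grip_width: 0.0104
```

```bash
python3 - <<'E'
from h import *
from workcell import observe,get_image
o=observe();print(o["ee_pos"],o["grip_width"],o["force"])
d=get_image("scene");cv2.imwrite("pics/s2.png",cv2.resize(d["img"][100:260,160:360],None,fx=3,fy=3)[:,:,::-1])
E
```

```text
[ 0.44815969 -0.10293217  0.19533486] 0.010362555230246248 [-8.6139674  -1.11421433  5.24689164]
```

View pics/s2.png

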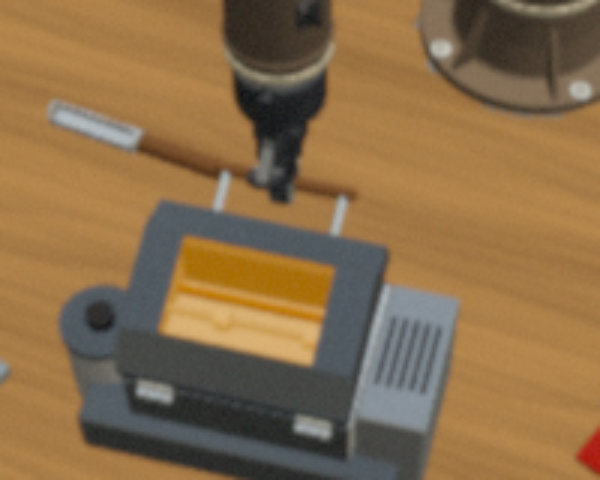

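The bar moved up with the gripper and the hood is opening, so I continue along the arc.

>>> servo_tool(
  increments=[-0.8,0,0.5,0,0,-1.6,0,1.0,0,0,-2.4,0,1.6,0,0,-3.2,0,2.2,0,0,-3.9,0,2.8,0,0,-4.6,0,3.5,0,0,-5.3,0,4.2,0,0,-5.9,0,4.9,0,0,-6.5,0,5.7,0,0,-7.1,0,6.5,0,0,-7.6,0,7.3,0,0,-8.1,0,8.2,0,0,-8.1,0,8.2,0,0,-8.1,0,8.2,0,0],
)

```text
time_s: 4.67
ee_pos: [0.531, -0.0922, 0.2788]
orientation: [-0.101, 1.565, 0.098]
force: [-8.9, -1.9, 21.4]
grip_width: 0.0107
```

```bash
python3 - <<'E'
from h import *
from workcell import observe,get_image
o=observe();print(o["ee_pos"],o["grip_width"],o["force"],handle(.945))
d=get_image("scene");cv2.imwrite("pics/s3.png",cv2.resize(d["img"][60:260,160:360],None,fx=3,fy=3)[:,:,::-1])
E
```

```text
[ 0.5309741  -0.09222747  0.27877441] 0.010667885662076482 [-8.9428374  -1.87889588 21.39664019] [ 0.52885429 -0.09290215  0.29351621]
```

View pics/s3.png

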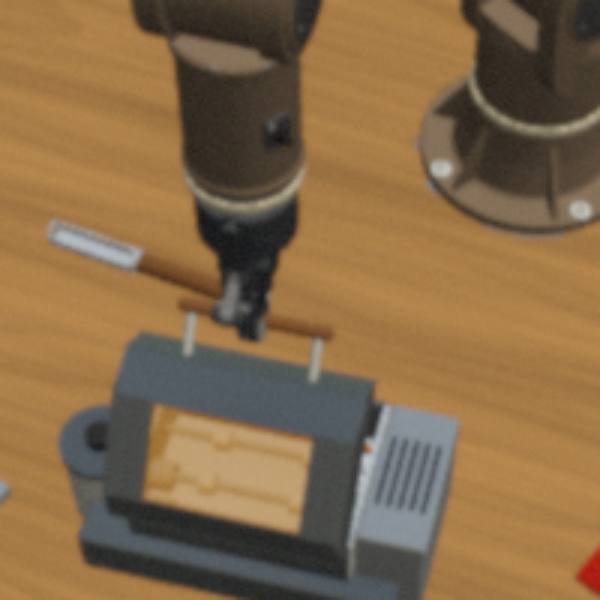

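```bash
python3 - <<'E'
from h import *
P=np.array([[.42905,-.10543,.13945],[.44816,-.10293,.19533],[.53097,-.09223,.27877]])
q=np.c_[(P-O)@RX,P[:,2]]
A=np.c_[2*q,np.ones(3)];s=np.linalg.solve(A,(q**2).sum(1));print(q,s[:2],np.sqrt(s[2]+s[0]**2+s[1]**2))
v=q-s[:2];print(np.arctan2(v[:,1],-v[:,0]))
from h import *
t=load("scene1.pkl");Pc=cloud(t);r=(Pc-O)@np.c_[RX,RY];z=Pc[...,2]
m=(abs(r[...,0])<.09)&(abs(r[...,1])<.09)&(z>.16)&(z<.21)
for lo in np.arange(-.09,.09,.02):
    k=m&(r[...,0]>lo)&(r[...,0]<lo+.02);print(round(lo,2),k.sum(),np.median(z[k]).round(4) if k.any() else 0)
E
```

```text
[[-0.11535528  0.13945   ]
 [-0.09608246  0.19533   ]
 [-0.01258406  0.27877   ]] [0.07891207 0.1037114 ] 0.19752735026607526
[0.18193183 0.48231055 1.08918545]
-0.09 74 0.1666
-0.07 210 0.1764
-0.05 364 0.1889
-0.03 461 0.189
-0.01 488 0.188
0.01 487 0.1872
0.03 568 0.1855
0.05 741 0.1726
0.07 147 0.1623
```

```bash
python3 - <<'E'
import numpy as np
for i in range(1,14):
    f=1.089+.05*i
    print(round(f-.145,2),round(-100*(.1037+.1975*np.sin(f)-.2748),1),round(100*(.0789-.1975*np.cos(f)+.0144),1))
E
```

```text
0.99 -0.8 1.1
1.04 -1.2 2.0
1.09 -1.6 2.9
1.14 -1.9 3.8
1.19 -2.1 4.8
1.24 -2.3 5.8
1.29 -2.5 6.7
1.34 -2.6 7.7
1.39 -2.6 8.7
1.44 -2.6 9.7
1.49 -2.6 10.7
1.54 -2.5 11.7
1.59 -2.4 12.6
```

>>> servo_tool(
  increments=[-0.8,0,1.1,0,0,-1.2,0,2.0,0,0,-1.6,0,2.9,0,0,-1.9,0,3.8,0,0,-2.1,0,4.8,0,0,-2.3,0,5.8,0,0,-2.5,0,6.7,0,0,-2.5,0,6.7,0,0],
)

```text
time_s: 5.38
ee_pos: [0.5982, -0.0834, 0.301]
orientation: [-0.099, 1.566, 0.1]
force: [3.0, -1.3, -0.7]
grip_width: 0.0103
```

Forces are small now. Now the last part.

>>> servo_tool(
  increments=[-0.1,0,1.0,0,0,-0.1,0,2.0,0,0,-0.1,0,3.0,0,0,-0.1,0,4.0,0,0,0,0,5.0,0,0,0.1,0,5.7,0,0,0.1,0,5.7,0,0,0.1,0,5.7,0,0],
)

```text
time_s: 6.05
ee_pos: [0.6546, -0.0761, 0.2996]
orientation: [-0.099, 1.565, 0.1]
force: [2.6, 0.8, 1.1]
grip_width: 0.0107
```

```bash
python3 - <<'E'
from h import *
from workcell import observe,get_image
o=observe();print(o["ee_pos"],o["grip_width"],o["force"],handle(1.57))
d=get_image("scene");cv2.imwrite("pics/s4.png",cv2.resize(d["img"][60:260,160:360],None,fx=3,fy=3)[:,:,::-1])
E
```

```text
[ 0.65459331 -0.0761051   0.29964761] 0.010660358046591859 [2.59461483 0.83673919 1.13946743] [ 0.6454905  -0.07775375  0.31352224]
```

View pics/s4.png

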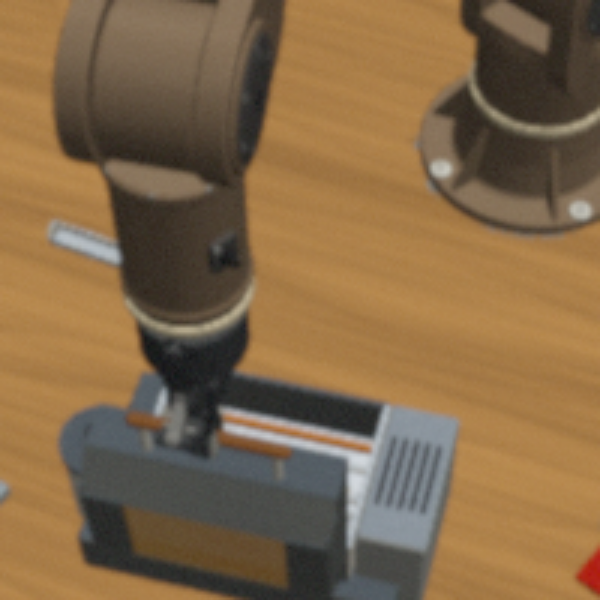

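The hood is about upright: the bar sits at the top (130–290, 420–455) and the chamber is open behind it. I release and rise.

>>> servo_tool(
  increments=[0,0,0,0,0.4,0,0,0,0,0.4,0,0,0,0,0.4,0,0,0,0,0.4,0,0,0,0,0.4,-2,0,0,0,0.4,-4,0,0,0,0.4,-6,0,0,0,0.4,-7,0,0,0,0.4,-7,0,0,0,0.4],
)

```text
time_s: 6.93
ee_pos: [0.6538, -0.0764, 0.3718]
orientation: [-0.1, 1.564, 0.099]
force: [0.4, 0.1, 0.4]
grip_width: 0.034
```

>>> servo_tool(
  increments=[0,0,0,0,1,0,0,0,0,1,0,0,0,0,1,0,0,0,0,1,0,0,0,0,1,0,0,0,0,1,0,0,0,0,1,0,0,0,0,1,0,0,0,0,1,0,0,0,0,1,0,0,0,0,1,0,0,0,0,1,0,0,0,0,1,0,0,0,0,1,0,0,0,0,1,0,0,0,0,1,0,0,0,0,1,0,0,0,0,1],
)

```text
time_s: 8.43
ee_pos: [0.653, -0.0767, 0.3693]
orientation: [-0.099, 1.569, 0.099]
force: [-0.9, -0.5, 1.0]
grip_width: 0.0857
```

```bash
python3 - <<'E'
from h import *
from workcell import observe,get_image
o=observe();print(o["qpos"].round(2),o["ee_pos"],o["grip_width"],o["force"])
for n in("scene","top"):
    d=get_image(n);cv2.imwrite(f"pics/{n}5.png",d["img"][:,:,::-1]);pickle.dump(d,open(f"{n}5.pkl","wb"))
    P=cloud(d);x=P[...,0];y=P[...,1];z=P[...,2]
    m=(x>.38)&(x<.56)&(y>.17)&(y<.41)&(z>.075)
    r=cv2.minAreaRect(P[m][:,:2].astype(np.float32)*1000);print(n,r,P[m][:,2].max())
    hsv=cv2.cvtColor(d["img"],cv2.COLOR_RGB2HSV);q=(hsv[...,1]<60)&(z>.09)&m
    r=cv2.minAreaRect(P[q][:,:2].astype(np.float32)*1000);print(n,"body",r,np.median(P[q],0))
    red=(hsv[...,1]>150)&((hsv[...,0]<8)|(hsv[...,0]>172))&(x>.38)&(x<.56)&(y>.17)&(y<.41)&(z<.02)
    print("cradle",cv2.minAreaRect(P[red][:,:2].astype(np.float32)*1000))
E
```

```text
[ 0.34  0.47 -0.51  1.22  0.23  1.5  -0.01] [ 0.6529552  -0.07666042  0.36928273] 0.08572285044759385 [-0.91205713 -0.4621633   1.00152267]
scene ((469.2406921386719, 286.4512939453125), (149.2089385986328, 64.6064453125), 72.06304168701172) 0.1087007159052143
scene body ((468.3602600097656, 281.5174560546875), (136.77444458007812, 47.183799743652344), 73.22103881835938) [0.46855225 0.28256766 0.09584546]
cradle ((490.3335266113281, 276.97283935546875), (136.9531707763672, 62.60459518432617), 72.28052520751953)
top ((468.2442932128906, 285.77825927734375), (151.702392578125, 68.8775634765625), 75.21465301513672) 0.1094271565854032
top body ((463.49951171875, 280.9111328125), (136.9748992919922, 46.474754333496094), 71.97041320800781) [0.46319922 0.27947639 0.09669406]
cradle ((464.114501953125, 282.0369567871094), (141.06259155273438, 109.06161499023438), 72.25575256347656)
```

View pics/scene5.png

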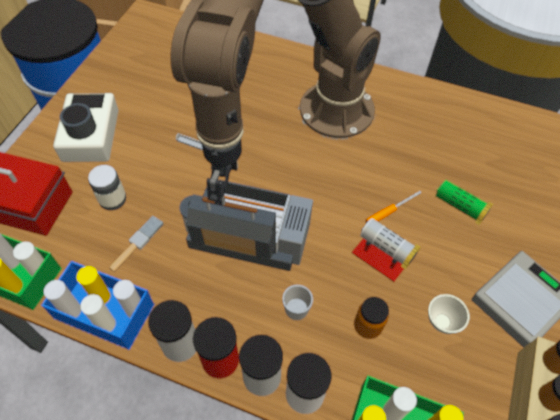

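View pics/top5.png

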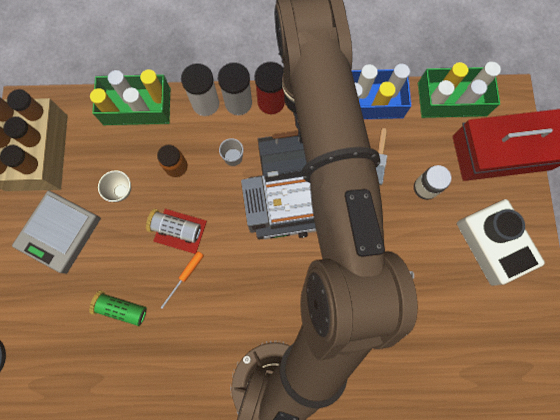

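```bash
python3 - <<'E'
from h import *
from workcell import observe
o=observe();a=np.radians(-17.8);print(inc(o,[.466,.2855,.369],np.array([np.cos(a),np.sin(a),0])))
E
```

```text
(array([ 3.000e-02,  3.829e+01, -1.397e+01]), np.float64(25.051528108608267))
```

>>> servo_tool(
  increments=[0,2,-1,2,1,0,5,-2.5,5,1,0,9,-4,9,1,0,13,-5.5,12,1,0,17,-7,15,1,0,21,-8.5,18,1,0,25,-10,20,1,0,29,-11,22,1,0,33,-12.5,24,1,0,36,-13.5,25,1,3,38.3,-14,25,1,6,38.3,-14,25,1,9,38.3,-14,25,1,12,38.3,-14,25,1,15,38.3,-14,25,1,17,38.3,-14,25,1,17,38.3,-14,25,1,17,38.3,-14,25,1],
)

```text
time_s: 10.03
ee_pos: [0.4654, 0.2854, 0.1991]
orientation: [0.242, 1.559, -0.244]
force: [-0.0, 0.1, 0.0]
grip_width: 0.0854
```

```bash
python3 - <<'E'
from h import *
from workcell import observe,get_image
o=observe();a=np.radians(-17.8);print(o["ee_pos"],inc(o,[.466,.2855,.048],np.array([np.cos(a),np.sin(a),0])))
for n in("scene","top"):
    d=get_image(n);pickle.dump(d,open(f"{n}6.pkl","wb"))
s,t=load("scene6.pkl"),load("top6.pkl")
cv2.imwrite("pics/s6.png",cv2.resize(s["img"][130:330,180:460],None,fx=2.8,fy=2.8)[:,:,::-1])
cv2.imwrite("pics/t6.png",cv2.resize(t["img"][130:330,100:380],None,fx=2.8,fy=2.8)[:,:,::-1])
E
```

```text
[0.46536692 0.28539279 0.19906962] (array([15.11,  0.05,  0.08]), np.float64(0.06952636545348412))
```

View pics/s6.png

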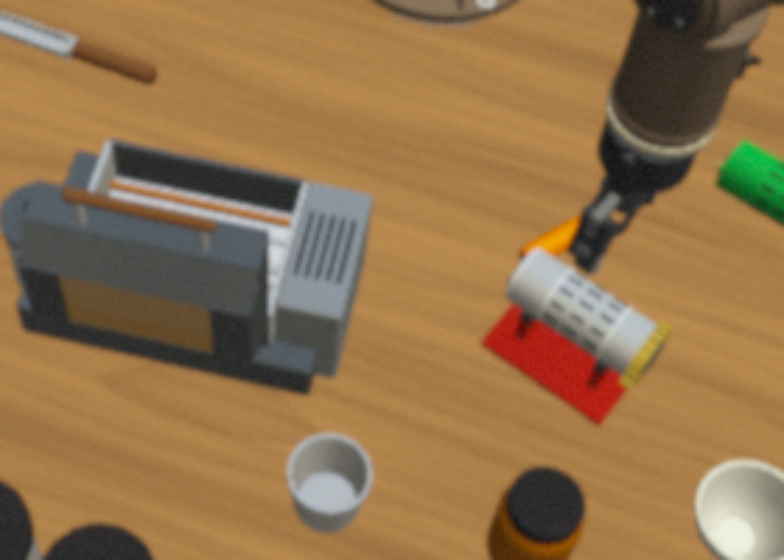

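View pics/t6.png

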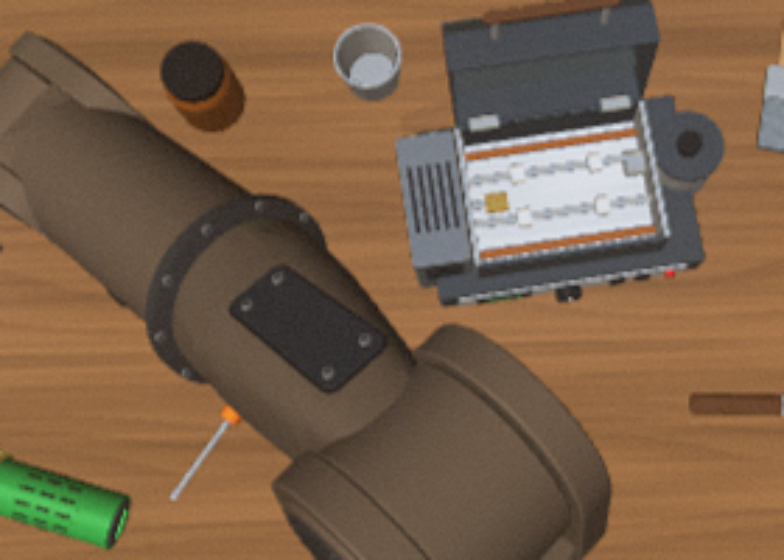

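The chamber is open to view: pinion at crop (497, 201), rollers at (517,172), (595,162), (525,217) and (602,205). I check the roaster frame against these.

```bash
python3 - <<'E'
from h import *
t=load("top6.pkl")
def ray(d,u,v,z):
    r=d["R"].T@np.array([(u-d["cx"])/d["fx"],(v-d["cy"])/d["fy"],1]);c=-d["R"].T@d["t"];return c+r*(z-c[2])/r[2]
P=cloud(t);rl=lambda X:np.r_[(X-O)@RX,(X-O)@RY,X[2]].round(4)
hsv=cv2.cvtColor(t["img"],cv2.COLOR_RGB2HSV)
m=(hsv[...,1]>110)&(hsv[...,0]>15)&(hsv[...,0]<32);m[:190]=0;m[215:]=0;m[:,:265]=0;m[:,290:]=0
v,u=np.nonzero(m);print(len(u),u.mean(),v.mean(),"pinion",rl(ray(t,u.mean(),v.mean(),.079)),rl(np.median(P[m],0)))
for c in[(517,172),(595,162),(525,217),(602,205)]:
    print(rl(ray(t,c[0]/2.8+100-.3,c[1]/2.8+130-.3,.094)))
print(rw(0,0,.116))
# hood angle: handle from scene
s=load("scene6.pkl");Ps=cloud(s);h=cv2.cvtColor(s["img"],cv2.COLOR_RGB2HSV)
k=(h[...,1]>110)&(Ps[...,2]>.28)&(Ps[...,2]<.34)&(Ps[...,0]>.55)&(Ps[...,0]<.75)&(abs(Ps[...,1]+.08)<.1)
b=np.median(Ps[k],0);print(k.sum(),rl(b))
E
```

```text
41 277.0 202.0 pinion [-0.0042  0.0689  0.079 ] [-0.005   0.069   0.0798]
[0.0218 0.0428 0.094 ]
[ 0.02   -0.0413  0.094 ]
[-0.0282  0.0421  0.094 ]
[-0.0277 -0.0406  0.094 ]
[ 0.5435 -0.091   0.116 ]
187 [0.1148 0.001  0.3149]
```

>>> servo_tool(
  increments=[3,0,0.1,0,1,6,0,0.1,0,1,8,0,0.1,0,1,10,0,0.1,0,1,11,0,0.1,0,1,12,0,0.1,0,1,13,0,0.1,0,1,14,0,0.1,0,1,14.7,0,0.1,0,1,15.1,0,0.1,0,1,15.1,0,0.1,0,1,15.1,0,0.1,0,1],
)

```text
time_s: 11.13
ee_pos: [0.4667, 0.2854, 0.0484]
orientation: [0.243, 1.557, -0.243]
force: [-0.7, -0.1, -0.3]
grip_width: 0.0851
```

>>> servo_tool(
  increments=[0,0,0,0,0.6,0,0,0,0,0.5,0,0,0,0,0.4,0,0,0,0,0.4,0,0,0,0,0.3,0,0,0,0,0.3,0,0,0,0,0.2,0,0,0,0,0.2],
  newtons=40,
)

```text
time_s: 11.8
ee_pos: [0.4665, 0.2856, 0.0491]
orientation: [0.243, 1.557, -0.243]
force: [-2.6, -0.9, 7.4]
grip_width: 0.057
```

```bash
python3 - <<'E'
from h import *
from workcell import observe,get_image
o=observe();print(o["ee_pos"],o["grip_width"],o["force"],o["moment"])
s=get_image("scene")
cv2.imwrite("pics/s7.png",cv2.resize(s["img"][180:300,320:460],None,fx=4,fy=4)[:,:,::-1])
E
```

```text
[0.46649006 0.28563715 0.04909558] 0.05697371308730428 [-2.6426988  -0.8797221   7.37841785] [-0.11667318  0.53940829  0.00262413]
```

View pics/s7.png

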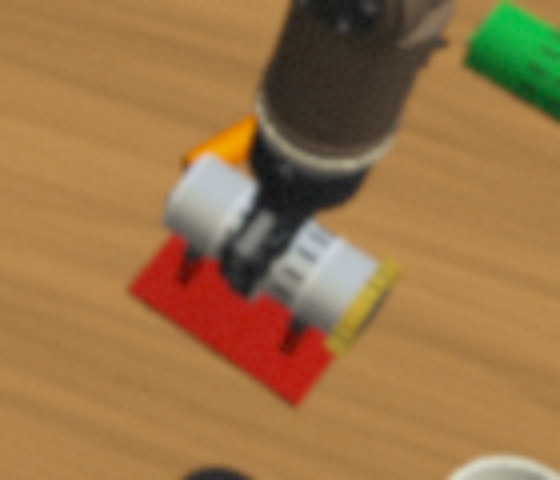

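The fingers hold the drum at its middle (57 mm opening). I lift it slowly.

>>> servo_tool(
  increments=[-0.3,0,0,0,0.2,-0.7,0,0,0,0.2,-1.2,0,0,0,0.2,-2,0,0,0,0.2,-3,0,0,0,0.2,-4,0,0,0,0.2,-5,0,0,0,0.2,-6,0,0,0,0.2,-6,0,0,0,0.2,-6,0,0,0,0.2,-6,0,0,0,0.2],
  newtons=50,
)

```text
time_s: 12.77
ee_pos: [0.4666, 0.285, 0.1081]
orientation: [0.243, 1.557, -0.243]
force: [0.7, -0.5, -4.1]
grip_width: 0.0566
```

```bash
python3 - <<'E'
from h import *
from workcell import observe,get_image
o=observe();print(o["ee_pos"],o["grip_width"],o["force"],o["moment"])
s=get_image("scene");pickle.dump(s,open("scene8.pkl","wb"))
cv2.imwrite("pics/s8.png",cv2.resize(s["img"][180:300,320:460],None,fx=4,fy=4)[:,:,::-1])
E
```

```text
[0.46655881 0.28498733 0.10811051] 0.05664285229652832 [ 0.69946458 -0.45734227 -4.0526888 ] [-0.07145357  0.01231836  0.04073187]
```

View pics/s8.png

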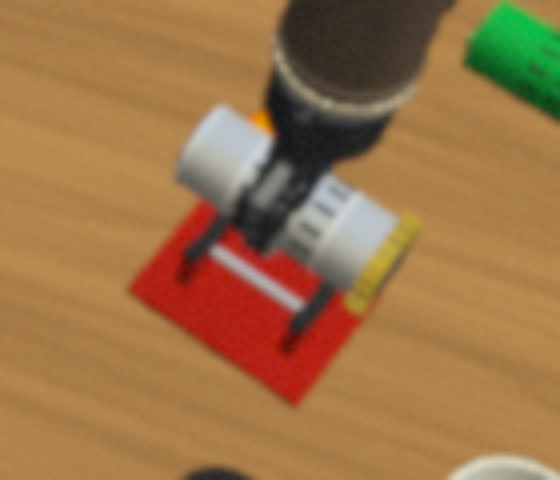

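Clear of the cradle and held. I check its level and its centre relative to the tool.

```bash
python3 - <<'E'
from h import *
from workcell import observe
o=observe();s=load("scene8.pkl");P=cloud(s);a=np.radians(72.2);ax=np.array([np.cos(a),np.sin(a),0]);pe=np.array([ax[1],-ax[0],0])
T=o["ee_pos"];D=P-T;l=D@ax;w=D@pe;z=P[...,2]
m=(abs(l)<.1)&(abs(w)<.05)&(z>.09)&(z<.17)
for lo in np.arange(-.09,.09,.01):
    k=m&(l>=lo)&(l<lo+.01)
    if k.sum()>5:
        # circle fit w/ known radius in (w,z)
        from scipy.optimize import least_squares
        r=.0345 if lo>.058 else .029
        f=least_squares(lambda p:np.hypot(w[k]-p[0],z[k]-p[1])-r,[0,.128],loss="soft_l1",f_scale=.002);print(round(lo,2),k.sum(),f.x.round(4),l[k].min().round(4),l[k].max().round(4))
d=inc(o,rw(-.003,0,.2),RX);print(d)
E
```

```text
-0.08 18 [-0.0043  0.1255] -0.0766 -0.0701
-0.07 86 [-0.0006  0.1281] -0.0697 -0.06
-0.06 85 [-1.000e-04  1.282e-01] -0.06 -0.0501
-0.05 90 [-0.0005  0.1279] -0.05 -0.04
-0.04 84 [-0.0006  0.1273] -0.0395 -0.03
-0.03 39 [-0.0004  0.1277] -0.0298 -0.0234
-0.0 29 [0.015  0.1406] 0.0005 0.01
0.01 93 [0.0006 0.1275] 0.0102 0.0199
0.02 92 [-0.0006  0.1273] 0.0201 0.03
0.03 91 [-0.0006  0.1281] 0.0303 0.04
0.04 94 [-0.0005  0.128 ] 0.0401 0.0497
0.05 95 [-0.0009  0.1271] 0.0501 0.0599
0.06 102 [-0.0017  0.1254] 0.0601 0.0699
0.07 111 [-0.0019  0.1263] 0.0701 0.0766
(array([ -9.2 , -33.59,  18.53]), np.float64(-25.151216586578187))
```

>>> servo_tool(
  increments=[-2,0,0,0,0.2,-5,0,0,0,0.2,-8,0,0,0,0.2,-11,-2,1,-2,0.2,-12,-5,3,-4,0.2,-12,-8,4.5,-6,0.2,-12,-11,6,-8,0.2,-12,-14,8,-11,0.2,-12,-17,9.5,-13,0.2,-12,-20,11,-15,0.2,-12,-23,12.5,-17,0.2,-12,-26,14.5,-20,0.2,-12,-29,16,-22,0.2,-12,-31,17.2,-24,0.2,-12,-32.5,18,-25,0.2,-12,-33.5,18.5,-25,0.2,-12,-33.5,18.5,-25,0.2,-12,-33.5,18.5,-25,0.2],
)

```text
time_s: 14.32
ee_pos: [0.5404, -0.0898, 0.2278]
orientation: [-0.098, 1.57, 0.099]
force: [0.3, 0.4, -4.7]
grip_width: 0.0569
```

```bash
python3 - <<'E'
from h import *
from workcell import observe,get_image
o=observe();print(o["ee_pos"],o["grip_width"],o["force"])
for n in("scene","top"):
    d=get_image(n);pickle.dump(d,open(f"{n}9.pkl","wb"))
s,t=load("scene9.pkl"),load("top9.pkl")
cv2.imwrite("pics/s9.png",cv2.resize(s["img"][60:280,160:440],None,fx=2.6,fy=2.6)[:,:,::-1])
cv2.imwrite("pics/t9.png",cv2.resize(t["img"][100:300,200:400],None,fx=2.8,fy=2.8)[:,:,::-1])
print(inc(o,rw(-.0035,.0008,.12),RX))
E
```

```text
[ 0.54041699 -0.08978165  0.22776892] 0.056874061628972634 [ 0.31412385  0.42015407 -4.71877252]
(array([10.78, -0.09, -0.05]), np.float64(-0.20426534278472275))
```

View pics/s9.png

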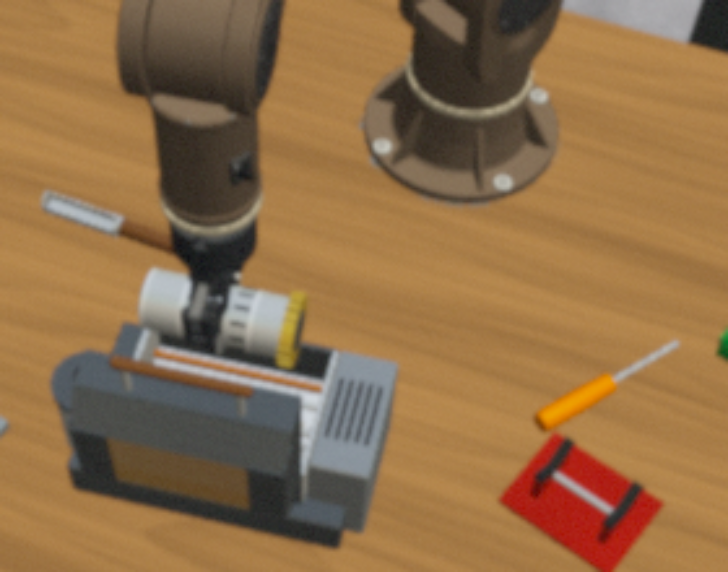

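View pics/t9.png

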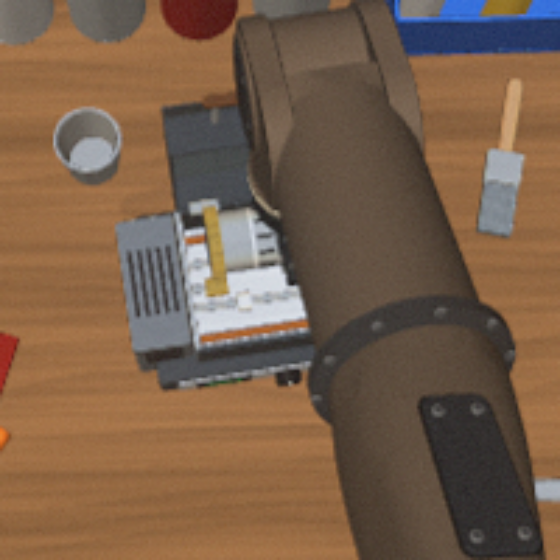

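The drum is level above the chamber with its ring toward the motor. Lowering to about 10 mm above the seat height.

>>> servo_tool(
  increments=[2,-0.1,0,0,0.2,4,-0.1,0,0,0.2,6,-0.1,0,0,0.2,8,-0.1,0,0,0.2,9.5,-0.1,0,0,0.2,10.5,-0.1,0,0,0.2,11.5,-0.1,0,0,0.2,12,-0.1,0,0,0.2,12,-0.1,0,0,0.2,12,-0.1,0,0,0.2],
)

```text
time_s: 15.25
ee_pos: [0.5412, -0.0909, 0.1087]
orientation: [-0.1, 1.568, 0.1]
force: [-0.3, -0.7, -5.2]
grip_width: 0.0567
```

>>> servo_tool(
  increments=[0.1,0,0,0,0.2,0.2,0,0,0,0.2,0.3,0,0,0,0.2,0.4,0,0,0,0.2,0.5,0,0,0,0.2,0.6,0,0,0,0.2,0.6,0,0,0,0.2,0.6,0,0,0,0.2],
)

```text
time_s: 15.92
ee_pos: [0.5409, -0.0912, 0.1022]
orientation: [-0.099, 1.569, 0.099]
force: [-0.1, -0.0, -4.3]
grip_width: 0.0565
```

>>> servo_tool(
  increments=[0.1,0,0,0,0.2,0.2,0,0,0,0.2,0.3,0,0,0,0.2,0.4,0,0,0,0.2,0.4,0,0,0,0.2,0.4,0,0,0,0.2],
)

```text
time_s: 16.42
ee_pos: [0.5408, -0.0911, 0.0982]
orientation: [-0.099, 1.569, 0.1]
force: [-0.5, -0.4, -4.6]
grip_width: 0.0568
```

```bash
python3 - <<'E'
from h import *
from workcell import observe,get_image
o=observe();print(o["ee_pos"],o["force"],o["moment"])
for n in("scene","top"):
    d=get_image(n);pickle.dump(d,open(f"{n}10.pkl","wb"))
s,t=load("scene10.pkl"),load("top10.pkl")
cv2.imwrite("pics/s10.png",cv2.resize(s["img"][130:270,180:340],None,fx=4,fy=4)[:,:,::-1])
cv2.imwrite("pics/t10.png",cv2.resize(t["img"][140:260,230:370],None,fx=4,fy=4)[:,:,::-1])
E
```

```text
[ 0.54083283 -0.09113569  0.09820484] [-0.52854895 -0.36300449 -4.64445412] [-0.03704556 -0.00784287  0.00906002]
```

View pics/s10.png

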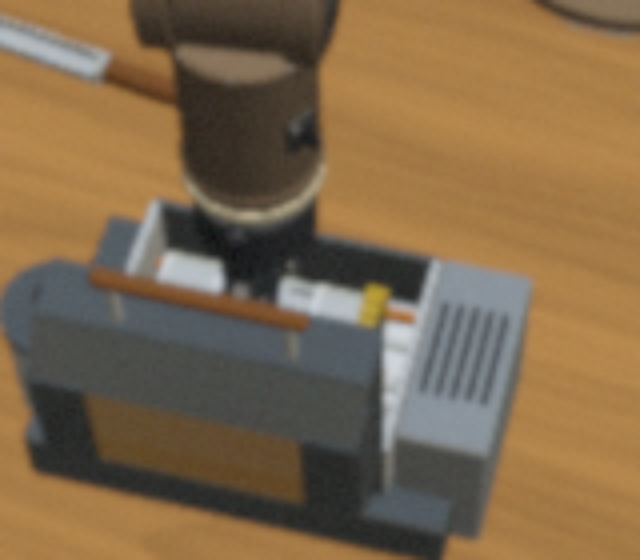

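View pics/t10.png

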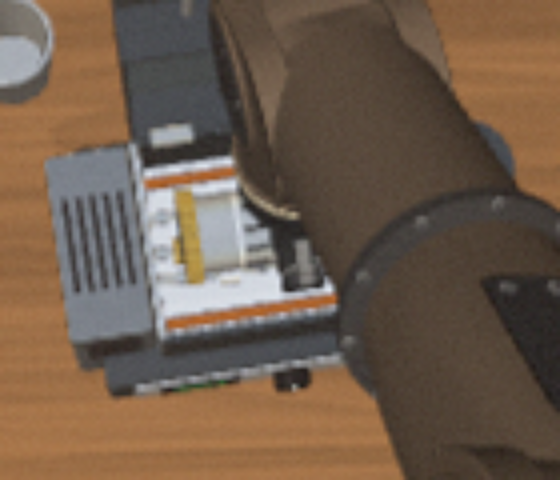

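Ring over the pinion, and the drum is inside the chamber between the orange strips. Lowering gently onto the rollers.

>>> servo_tool(
  increments=[0.1,0,-0.1,0,0.2,0.1,0,-0.1,0,0.2,0.2,0,-0.1,0,0.2,0.2,0,-0.1,0,0.2],
)

```text
time_s: 16.85
ee_pos: [0.5412, -0.0911, 0.097]
orientation: [-0.1, 1.566, 0.099]
force: [3.3, 0.3, 0.5]
grip_width: 0.0569
```

>>> servo_tool(
  increments=[0.05,0,0,0,0.2,0.1,0,0,0,0.2,0.1,0,0,0,0.2,0.1,0,0,0,0.2],
)

```text
time_s: 17.18
ee_pos: [0.542, -0.091, 0.0964]
orientation: [-0.1, 1.564, 0.099]
force: [5.2, 0.7, 2.8]
grip_width: 0.0564
```

Contact, with a sideways push toward +x, so the drum sits slightly in front of the roller valley. I shift 2 to 3 mm back.

>>> servo_tool(
  increments=[0,0,0.1,0,0.2,0,0,0.2,0,0.2,0,0,0.3,0,0.2,0,0,0.3,0,0.2],
)

```text
time_s: 17.52
ee_pos: [0.5433, -0.0909, 0.0954]
orientation: [-0.099, 1.568, 0.099]
force: [5.2, 0.9, 2.6]
grip_width: 0.0565
```

>>> servo_tool(
  increments=[0,0,0.1,0,0.2,0,0,0.2,0,0.2,0,0,0.2,0,0.2,0,0,0.2,0,0.2],
)

```text
time_s: 17.85
ee_pos: [0.5436, -0.0908, 0.0952]
orientation: [-0.1, 1.571, 0.099]
force: [-1.1, 0.5, 7.1]
grip_width: 0.0567
```

```bash
python3 - <<'E'
from h import *
from workcell import observe,get_image
o=observe();print(o["ee_pos"],o["force"],o["moment"],(o["ee_pos"]-O)@RX,(o["ee_pos"]-O)@RY)
d=get_image("top");P=cloud(d);x=(P-O)@RX;y=(P-O)@RY;z=P[...,2]
from scipy.optimize import least_squares
for lo,r in((.03,.029),(.045,.029),(.064,.0345)):
    k=(y>lo)&(y<lo+.01)&(abs(x)<.035)&(z>.118)&(z<.16)
    f=least_squares(lambda p:np.hypot(x[k]-p[0],z[k]-p[1])-r,[0,.116],loss="soft_l1",f_scale=.002);print(lo,k.sum(),f.x.round(4))
h=cv2.cvtColor(d["img"],cv2.COLOR_RGB2HSV)
g=(h[...,1]>110)&(h[...,0]>15)&(h[...,0]<32)&(z>.12)&(z<.16)&(abs(x)<.05)&(abs(y)<.1)
print("gear y",g.sum(),np.percentile(y[g],[2,50,98]),np.percentile(x[g],[2,50,98]))
E
```

```text
[ 0.54362516 -0.09083122  0.09516167] [-1.08479808  0.50650876  7.08174929] [0.00677683 0.21163782 0.11954722] 0.00014585149933035144 0.00015125759686656764
0.03 66 [-0.0012  0.116 ]
0.045 69 [-0.0002  0.116 ]
0.064 82 [-0.0012  0.115 ]
gear y 88 [0.06464531 0.06994399 0.07536017] [-0.03426647 -0.00793463  0.0287188 ]
```

Seated in the valley (axis at z 0.116, x about 0, forces balanced). I release, then withdraw straight up.

>>> servo_tool(
  increments=[-0.1,0,0,0,0.2,-0.1,0,0,0,0.2,-0.1,0,0,0,0.75,-0.1,0,0,0,0.85,-0.1,0,0,0,0.88,-0.1,0,0,0,0.88,-0.1,0,0,0,0.88,-0.1,0,0,0,0.88],
  newtons=20,
)

```text
time_s: 18.57
ee_pos: [0.5449, -0.0906, 0.0963]
orientation: [-0.099, 1.569, 0.099]
force: [0.2, 0.7, 0.6]
grip_width: 0.0755
```

>>> servo_tool(
  increments=[-0.3,0,0,0,0.88,-0.8,0,0,0,0.88,-1.5,0,0,0,0.88,-2.5,0,0,0,0.88,-4,0,0,0,0.88,-6,0,0,0,0.88,-9,0,0,0,0.88,-12,0,0,0,0.88,-15,0,-2,0,0.88,-17,0,-5,0,0.88,-18,0,-8,0,0.88,-18,0,-11,0,0.88,-18,0,-14,0,0.88,-18,0,-14,0,0.88,-18,0,-14,0,0.88],
)

```text
time_s: 19.82
ee_pos: [0.405, -0.1087, 0.2776]
orientation: [-0.1, 1.567, 0.097]
force: [-0.3, -0.2, 0.7]
grip_width: 0.075
```

```bash
python3 - <<'E'
from h import *
from workcell import observe,get_image
o=observe();print(o["ee_pos"],o["force"])
from scipy.optimize import least_squares
for n in("top","scene"):
    d=get_image(n);pickle.dump(d,open(f"{n}11.pkl","wb"));cv2.imwrite(f"pics/{n}11.png",d["img"][:,:,::-1])
    P=cloud(d);x=(P-O)@RX;y=(P-O)@RY;z=P[...,2]
    for lo in np.arange(-.07,.06,.02):
        k=(y>lo)&(y<lo+.02)&(abs(x)<.035)&(z>.118)&(z<.16)
        if k.sum()<15: continue
        f=least_squares(lambda p:np.hypot(x[k]-p[0],z[k]-p[1])-.029,[0,.116],loss="soft_l1",f_scale=.002);print(n,round(lo,2),k.sum(),f.x.round(4))
    h=cv2.cvtColor(d["img"],cv2.COLOR_RGB2HSV)
    g=(h[...,1]>110)&(h[...,0]>15)&(h[...,0]<32)&(z>.12)&(z<.16)&(abs(x)<.05)&(abs(y)<.1)
    if g.any(): print("gear y",g.sum(),np.percentile(y[g],[2,50,98]))
    k=(h[...,1]>110)&(z>.28)&(z<.34)&(abs(x-.1)<.09)&(abs(y)<.1)
    if k.any(): print("bar",k.sum(),np.median(x[k]),np.median(z[k]))
E
```

```text
[ 0.4049856  -0.10868367  0.27756546] [-0.32438222 -0.19981838  0.67604245]
top -0.01 17 [0.0019 0.1142]
top 0.01 128 [-0.0008  0.1163]
top 0.03 136 [-0.0003  0.1163]
top 0.05 140 [-0.0004  0.1179]
gear y 88 [0.06437651 0.06967084 0.07498096]
bar 237 0.10861077208011403 0.31704799063522066
scene -0.07 42 [0.0004 0.1154]
scene -0.05 43 [0.0007 0.1161]
scene -0.03 45 [0.0007 0.1156]
scene -0.01 43 [0.0002 0.116 ]
scene 0.01 44 [0.0005 0.1155]
scene 0.03 44 [0.0015 0.1167]
scene 0.05 46 [0.0003 0.1173]
gear y 40 [0.06637874 0.07321874 0.07646441]
bar 193 0.11443131270448094 0.31452777642595037
```

View pics/scene11.png

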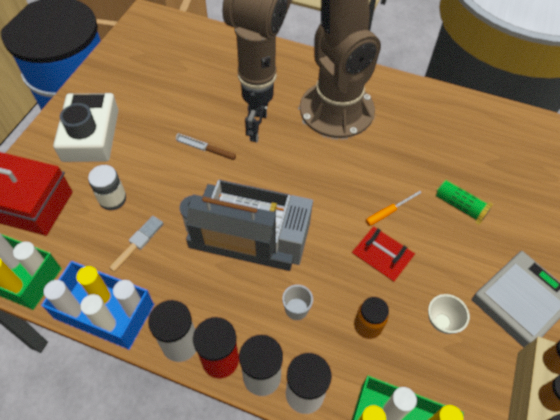

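View pics/top11.png

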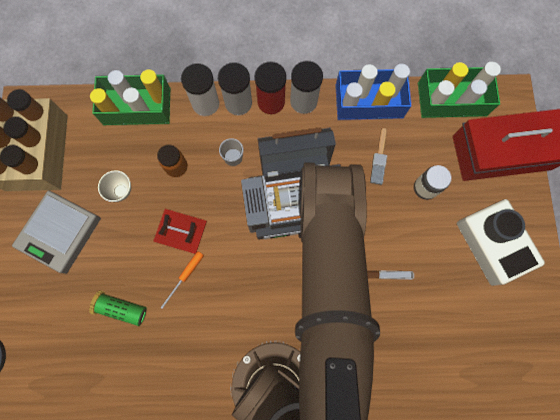

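The drum lies level in the chamber (scene about 225–275, 195–212), its axis at 0.116 m and the ring over the pinion. The hood is upright, the gripper clear and the bystanders are in place. Handing in.

>>> servo_tool(
  increments=[0,0,0,0,0.88,0,0,0,0,0.88,0,0,0,0,0.88,0,0,0,0,0.88],
)

```text
time_s: 20.25
ee_pos: [0.4063, -0.1081, 0.2761]
orientation: [-0.099, 1.569, 0.1]
force: [-0.7, -0.2, -0.4]
grip_width: 0.0749
```

```bash
python3 -c "
from workcell import close_job
print(close_job())"
```

```text
the job is handed in; nothing more can be done
None
```

The drum is on the rollers in the roaster, the hood is standing upright, and I handed the job in at about 20 s; no verdict came back.

- **Hood:** I raised it by the bar handle to about 1.6 rad and let go. It stayed there through the wait of about 1.5 s, and was still standing in the last pictures.
- **Drum:** I gripped it at mid-length, lifted it level out of the cradle and lowered it onto the rollers. On first contact it pushed sideways, so I moved it about 4 mm back until the forces evened out, then let go.
- **Last checks:** The drum's axis measured about 0.116 m high (one slice at 0.114, up to 0.118 near the ring) and within about 2 mm of the roaster's centre line. The toothed ring is at the motor end: the top view put it at y about 0.070 m, within 1 mm of the measured pinion. The gripper was clear, and the bystanders showed no visible change by eye.
- **Disagreements:**
    - In one top picture the rollers and pinion appeared about 4 mm farther forward than my roaster frame. The contact forces and the final drum measurements supported the original frame.
    - The scene view put the ring at y about 0.073 m, but it could see only part of it.
    - While raising the hood, the wrist force briefly reached about 21 N because my first arc was slightly off. I corrected it partway.

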